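# Push the feed roller up its ramp into the top seat

## Robot

A 7-joint arm with a two-finger parallel gripper is mounted at the origin on a cart in front of the work surface, level with it; the furniture and walls round the work are solid. World frame = base frame: x ahead of the robot, y to its left, z up, the work surface at z = 0. Lengths are in m, angles in rad, forces in N, time in s.
With the tool pointing down it reaches from about 0.35 to 0.9 m from the base axis. Payload 19.9 kg.
Tool frame: the origin (TCP) lies between the finger pads; the fingertips stand 19 mm ahead of it and the grasp point (between the pads) is the TCP; z points along the fingers, y is the line along which they close (so a half turn about z gives the same grasp; the last joint's range is limited). The gripper opens to 94 mm and grips with 3 to 60 N. Pads are 16 mm wide; open, the fingers measure 119 mm over their backs; the gripper's body (75 mm by 177 mm) begins 78 mm behind the grasp point.
Start: joints at [-1.161, 0.417, -0.01, 1.614, 0.005, 1.111, -0.053], TCP at [0.273, 0.562, 0.224] pointing down, gripper open.
Joint ranges: [-2.81, 2.81], [-0.39, 2.02], [-1.27, 1.25], [0.06, 2.57], [-1.19, 4.33], [0.19, 2], [-2.82, 2.82]. Speed limits (rad/s): [1.89, 1.89, 2.39, 2.39, 3.01, 3.01, 3.01].

## Interface

Orientations are given as a 3x3 rotation matrix whose columns are the frame's x, y, z axes.
In Python, from rig import robot, readout, grab_frame, camera_info gives the robot as it stands (robot), with the cameras as plain functions and the readings (readout). Calls block until the motion is done:
- robot.move_ptp(position, orientation): joint-space move of the TCP to a pose.
- robot.move_linear(position, velocity=0.15, frame=None, threshold=None): straight line of the TCP; frame=None keeps the orientation; velocity is the mean speed in m/s. With threshold (N) it stops when the force on the tool has changed by that much, and returns True; else False.
- robot.goto_joints(angles): joint-space move.
- robot.gripper_to(opening): finger opening in m; the grip force is fixed at half the most; returns when the fingers have stopped.
- robot.pause(seconds).
- robot.ik(position, orientation): joint angles nearest the present ones, or None.
- readout.get_state(): the state.
- grab_frame(name): name is "scene" or "top" or "wrist"; returns the picture (400x640x3 uint8, red, green, blue); there is no depth.
- camera_info(name): a dict with "fx", "fy", "cx", "cy" (pixels), "rvec" (rotation vector, rad) and "tvec" (3), from world to camera coordinates, as OpenCV has them. Camera axes: x right, y down, z forward; pixel columns grow to the right and rows downward; lengths in m; the calibration is good to about 2 mm. A picture is of the moment at which its call begins: read the wrist's pose just before it. camera_info takes no time and is no camera call; for the wrist camera it gives the pose at the moment of the call.
A pose or a line that the arm cannot do raises robot.PlanningError and nothing moves.
- robot.sign_off(): hands the job in; it is judged then, once.
The state is a dict: "time": time; "qpos": joint angles; "joint_vel": joint speeds; "effort": joint torques, N m; "ee_pos": TCP position; "tool_rot": TCP orientation; "force": force on the tool from outside, world axes, zero at the start; "moment": the same for the moment, N m; "opening": finger opening in m; "grasp_force": force on a finger pad.
Only numpy, scipy, OpenCV 4.12 (cv2) and the standard library are available. Lean on these libraries where they do the work, as an engineer would, in place of code of your own. Each camera call takes 0.05 s, during which the arm holds its last target. There are 200 camera calls.

## Task

Push the orange roller up the green ramp, with the fingers behind it, until it drops into the seat at the top stop, and leave it resting there. Push it slowly and steadily all the way: do not let it run back down or shoot ahead, and do not pick it up. Leave the small things beside the ramp where they stand.

Things in the scene. Friction and masses are not known exactly. Their poses are not given: they have to be found in the camera images.
- ramp: Fixed ramp stand, 345 x 78 mm: aluminium deck, low green side cheeks, a green end plate 115 mm high at the top. Origin on the bench under its middle; x level and uphill, y left, z up. Deck surface at z = 0.0323 + 0.1228 x (m, this frame) from x = -0.165 to its top edge x = 0.085. Then the seat, a level floor 4 mm below that edge, up to the stop's black pad at x = 0.1505.
- deck (a point): Point on the deck, mid-width, at the uphill face of the foot lip (x = -0.145, z = 0.0145 in the ramp's frame). Its x points up the slope (7 degrees), y left, z square off the deck. The lip is 8 mm thick and stands 12 mm above the deck; the cheeks stand 14 mm above it, 60 mm apart inside.
- seat (a point): Where the roller's centre is when it lies in the seat: x = 0.1045, y = 0, z = 0.0837 in the ramp's frame, same axes; about 2 mm of play. The roller drops in by itself once its centre is past the deck's top edge (19.5 mm before this point); anywhere lower it rolls back down when nothing is behind it.
- roller: Loose orange roller with steel end discs, diameter 90 mm, 54 mm long, 0.35 to 0.7 kg. Origin at its centre; y is its axis, lying across the ramp; x and z turn as it rolls. It starts against the foot lip, centre at x = -0.120, z = 0.063 in the ramp's frame. The cheeks guide it. It is smooth and hard, and rolls or slides at a few newtons.
- jar_mint: Small lidded jar of mint-coloured enamel powder, 50 mm diameter, 87 mm high, standing loose on the bench beside the ramp, its centre 97 to 113 mm from the ramp's centre line. Origin: centre of its underside, z up. To be left alone.
- white_reel: Small white reel wound with copper-coloured wire, 34 mm diameter, 40 mm high, standing loose on the bench beside the ramp, 97 to 113 mm from its centre line. Origin: centre of its underside, z up. To be left alone.
- weight_100: Small brass balance weight with a knob, 26 mm diameter, 30 mm high, standing loose on the bench beside the ramp, 97 to 113 mm from its centre line. Origin: centre of its underside, z up. To be left alone.

How it is judged:
By the outcome, as a careful person would: the job done as asked, in the order asked, and still so for the second after the job is handed in, with the robot touching nothing.
It also fails if it takes over 45 s, if anything falls off the work surface, if the arm or the gripper's body presses on something with over 40 N, if the wrist force passes 120 N, or if a joint passes its speed limit or range.

## Working session

There is one attempt and no reset: what is moved stays moved. The work goes in short steps, each a Python script; the robot and the scene stay as the last script left them, time stands still between calls to the robot, and variables do not carry over. Pictures are saved under pics/ and viewed, at most 10 in all, crops included, and the job is handed in when it is done.

```bash
ls; mkdir -p pics; python3 - <<'E'
from rig import robot, readout, grab_frame, camera_info
import cv2
for n in ["scene","top"]:
    f=grab_frame(n); cv2.imwrite(f"pics/{n}0.png",f[:,:,::-1]); print(camera_info(n))
s=readout.get_state(); print(s)
E
```

```text
pics
rig.py
{'fx': 507.0350854826559, 'fy': 507.0350854826559, 'cx': 322.45175288068623, 'cy': 196.9852753434356, 'rvec': array([ 0.90015537, -2.61294945,  0.95429336]), 'tvec': array([0.38451597, 0.39571272, 0.64110686])}
{'fx': 376.9170258152662, 'fy': 376.9170258152662, 'cx': 322.55752331169145, 'cy': 213.07383176512587, 'rvec': array([ 2.14974521, -2.19535506,  0.04596643]), 'tvec': array([-0.08989754,  0.59598647,  0.90548115])}
{'time': 0.1, 'qpos': array([-1.16051368,  0.41786528, -0.01028814,  1.61411636,  0.0047019 ,
        1.11069196, -0.05296881]), 'joint_vel': array([-0.00020426, -0.00035201, -0.00020659, -0.00111975, -0.00028425,
       -0.00163351, -0.00201802]), 'effort': array([ 4.69427068e-04, -8.52576399e+01,  6.39617331e-01, -4.26702976e+01,
       -4.88618889e-02,  1.63857598e-02,  5.41612621e-05]), 'ee_pos': array([0.27273489, 0.56200048, 0.22391748]), 'tool_rot': array([[-8.99681842e-01,  4.36546034e-01, -3.77484241e-04],
       [ 4.36546188e-01,  8.99681305e-01, -9.87920725e-04],
       [-9.16573601e-05, -1.05360364e-03, -9.99999441e-01]]), 'force': array([-0.03157524, -0.26554189,  0.35361547]), 'moment': array([ 0.03857975, -0.02654559, -0.0361071 ]), 'grasp_force': 0.0, 'opening': 0.0934134604324769}
```

View pics/scene0.png

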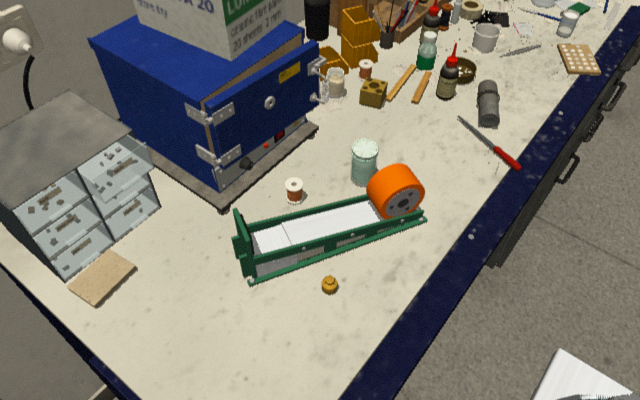

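View pics/top0.png

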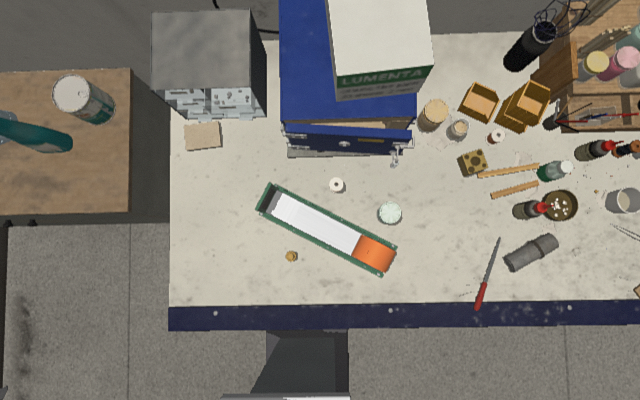

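The top view shows the ramp running from its foot (orange roller, about (375,252)) up-left to the end plate at about (267,197). The jar is at (389,212), the reel at (337,185) and the weight at (291,256). I'll enlarge both pictures to read the corners.

```bash
python3 - <<'E'
import cv2
a=cv2.imread("pics/top0.png")[165:285,245:405]; cv2.imwrite("pics/top_c.png",cv2.resize(a,None,fx=5,fy=5,interpolation=cv2.INTER_CUBIC))
a=cv2.imread("pics/scene0.png")[130:300,220:440]; cv2.imwrite("pics/scene_c.png",cv2.resize(a,None,fx=3.5,fy=3.5,interpolation=cv2.INTER_CUBIC))
E
```

```text
(no output)
```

View pics/top_c.png

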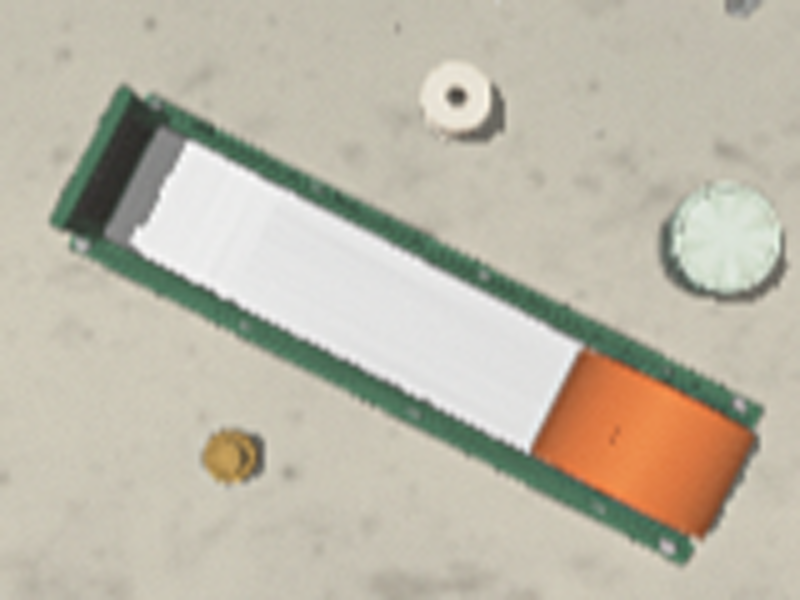

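View pics/scene_c.png

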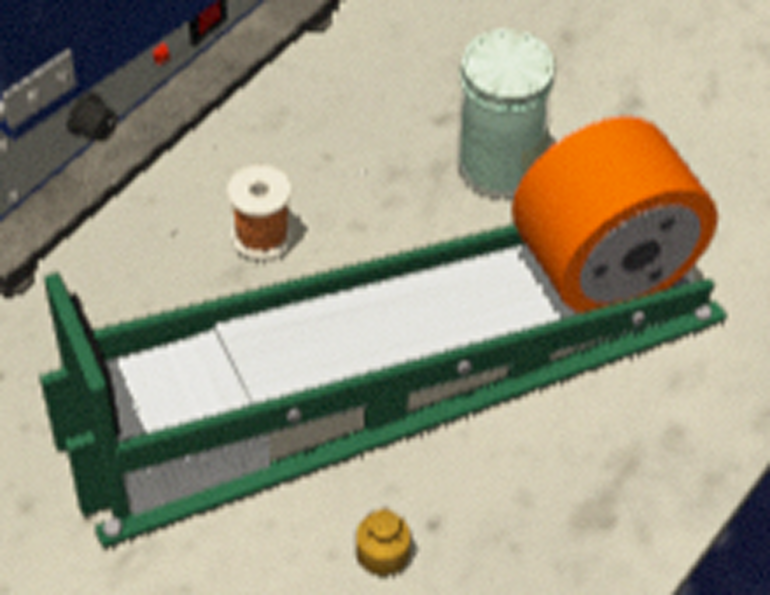

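The crops show what I need:
- **Scene:** near disc centre at crop (641,258), deck edge far end at (217,325), flange corners at (722,315) and (105,545).
- **Top:** flange foot corners at (690,562) and (762,408), roller uphill silhouette corners at (585,350) and (532,452).

Next I'll fit the ramp pose to these points.

```bash
cat > geo.py <<'E'
import numpy as np,cv2
from rig import robot, readout, grab_frame, camera_info
CI={n:camera_info(n) for n in("scene","top")}
def proj(n,P,c=None):
    c=c or CI[n];K=np.array([[c["fx"],0,c["cx"]],[0,c["fy"],c["cy"]],[0,0,1]])
    return cv2.projectPoints(np.atleast_2d(P).astype(float),c["rvec"],c["tvec"],K,None)[0][:,0]
def ray(n,uv,z):
    c=CI[n];R=cv2.Rodrigues(c["rvec"])[0];o=-R.T@c["tvec"]
    d=R.T@np.array([(uv[0]-c["cx"])/c["fx"],(uv[1]-c["cy"])/c["fy"],1]);return o+d*(z-o[2])/d[2]
def Rz(a): return np.array([[np.cos(a),-np.sin(a),0],[np.sin(a),np.cos(a),0],[0,0,1]])
def w(p,P): return P@Rz(p[2]).T+np.array([p[0],p[1],0])
E
python3 - <<'E'
from geo import *
from scipy.optimize import least_squares
T=lambda u,v:np.array([u/5+245,v/5+165])-.4; S=lambda u,v:np.array([u/3.5+220,v/3.5+130])-.36
F=[("scene",S(641,258),(-.12,.027,.063)),("scene",S(217,325),(.085,-.03,.0427)),("scene",S(722,315),(-.1725,.039,.004)),
("scene",S(105,545),(.1725,.039,.0)),("top",T(690,562),(-.1725,.039,.004)),("top",T(762,408),(-.1725,-.039,.004)),
("top",T(182,140),(.1505,-.03,.0) ) ][:6]
t=np.linspace(0,2*np.pi,180)
def circ(y): return np.c_[-.12+.045*np.cos(t),0*t+y,.063+.045*np.sin(t)]
def res(p):
    r=[proj(n,w(p,np.array([P])))[0]-uv for n,uv,P in F]
    d=np.array([np.sin(-p[2]),0]) 
    # roller silhouette uphill direction in image
    ax=proj("top",w(p,np.array([[0,0,.06],[.1,0,.06]])));u=(ax[1]-ax[0]);u/=np.linalg.norm(u)
    for y,uv in((-.027,T(585,350)),(.027,T(532,452))):
        q=proj("top",w(p,circ(y)));r.append(q[np.argmax(q@u)]-uv)
    return np.array(r).ravel()
g=ray("top",(325,230),0.03);
e=ray("top",(267,199),.06)-ray("top",(375,252),.06)
s=least_squares(res,[g[0],g[1],np.arctan2(e[1],e[0])],loss="soft_l1")
print(s.x,np.rad2deg(s.x[2]));print(res(s.x).reshape(-1,2).round(1));np.save("ramp.npy",s.x)
print("seat",w(s.x,np.array([[.1045,0,.0837]])),"roller",w(s.x,np.array([[-.12,0,.063]])))
Ri=Rz(s.x[2]).T
for nm,uv,z in(("jar",T(726,240),.087),("reel",T(457,97),.04),("wt",T(230,457),.03)):
    q=ray("top",uv,z);print(nm,q.round(3),(Ri@(q-[s.x[0],s.x[1],0])).round(3))
E
```

```text
[ 0.55100656 -0.11285032  1.07924101] 61.83595484799487
[[ 0.2 -1.5]
 [ 0.   0.3]
 [ 1.  -1.6]
 [-0.8 -0. ]
 [ 0.1 -0.3]
 [-0.2  2.1]
 [-0.7 -0.2]
 [-0.5  0.1]]
seat [[ 0.60033031 -0.02072314  0.0837    ]] roller [[ 0.49436684 -0.2186423   0.063     ]]
jar [ 0.587 -0.256  0.087] [-0.11  -0.099  0.087]
reel [ 0.662 -0.137  0.04 ] [ 0.031 -0.109  0.04 ]
wt [ 0.491 -0.023  0.03 ] [0.051 0.095 0.03 ]
```

```bash
cat >> geo.py <<'E'
p=np.load("ramp.npy") if __import__("os").path.exists("ramp.npy") else None
def W(x,z,y=0.): return w(p,np.array([[x,y,z]]))[0]
def tool(s):
    X=s*Rz(p[2])[:,0];Z=np.array([0,0,-1.]);return np.c_[X,np.cross(Z,X),Z]
def rf(v): return Rz(p[2]).T@v
def inr(q): return rf(np.array(q)-[p[0],p[1],0])
E
python3 - <<'E'
from geo import *
for s in(1,-1):
    for x,z in((-.2,.22),(-.2,.06),(.05,.086)):
        q=robot.ik(W(x,z),tool(s));print(s,None if q is None else np.round(q,2))
s=min((1,-1),key=lambda s:abs(robot.ik(W(-.2,.06),tool(s))[6]) if robot.ik(W(-.2,.06),tool(s)) is not None else 9)
print("use",s)
robot.gripper_to(.02)
robot.move_ptp(W(-.205,.22),tool(s))
robot.move_linear(W(-.205,.062),.1)
print(readout.get_state()["time"],inr(readout.get_state()["ee_pos"]),readout.get_state()["opening"],rf(readout.get_state()["force"]))
f=grab_frame("scene");cv2.imwrite("pics/s1.png",cv2.resize(f[100:300,220:480,::-1],None,fx=3,fy=3))
E
```

```text
1 [-0.36  0.49  1.15  1.86 -0.5   1.12  0.48]
1 [-0.13  0.65  0.83  1.97 -0.66  0.82  0.59]
1 [-0.41  0.59  0.63  1.86 -0.45  0.85 -0.04]
-1 [-0.33  0.46  1.09  1.86 -0.45  1.11 -2.71]
-1 [-0.28  0.8   1.08  1.97 -0.89  0.95 -2.37]
-1 [-0.02  0.5   0.11  1.84 -0.08  0.8   2.78]
use 1
6.1 [-0.20495032 -0.00024335  0.06240339] 0.019971298202276735 [ 0.75053013  0.48084743 -0.51448836]
```

View pics/s1.png

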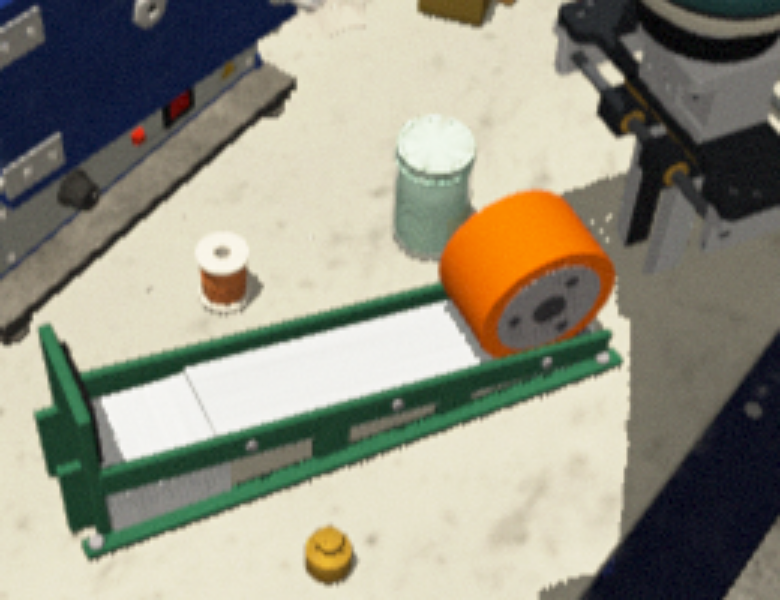

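The fingers are down behind the roller, tips at about crop (635,240) and (660,270), with everything else clear. Next I'll approach slowly until contact.

```bash
python3 - <<'E'
from geo import *
q=proj("scene",[W(-.205,.043,y) for y in(-.016,.016)]);print((q-[220,100])*3)
f0=rf(readout.get_state()["force"])
print(robot.move_linear(W(-.160,.062),.015,threshold=1.5))
s=readout.get_state();print(s["time"],inr(s["ee_pos"]),rf(s["force"])-f0)
E
```

```text
[[629.52373834 234.7848353 ]
 [657.35819054 270.50009711]]
True
8.0917 [-0.17283547  0.00017558  0.06174401] [ 0.30528765  0.01238796 -0.49408676]
```

Contact came at x = -0.1728, against -0.173 predicted. I'll push up the slope in one steady line.

```bash
python3 - <<'E'
from geo import *
print(robot.move_linear(W(.0475,.089),.02,threshold=15))
s=readout.get_state();print(s["time"],inr(s["ee_pos"]),rf(s["force"]))
f=grab_frame("scene");cv2.imwrite("pics/s2.png",cv2.resize(f[100:300,220:480,::-1],None,fx=3,fy=3))
E
```

```text
False
19.3583 [4.74929738e-02 1.88681939e-05 8.89805887e-02] [-0.4809057   0.26397316  1.05625145]
```

View pics/s2.png

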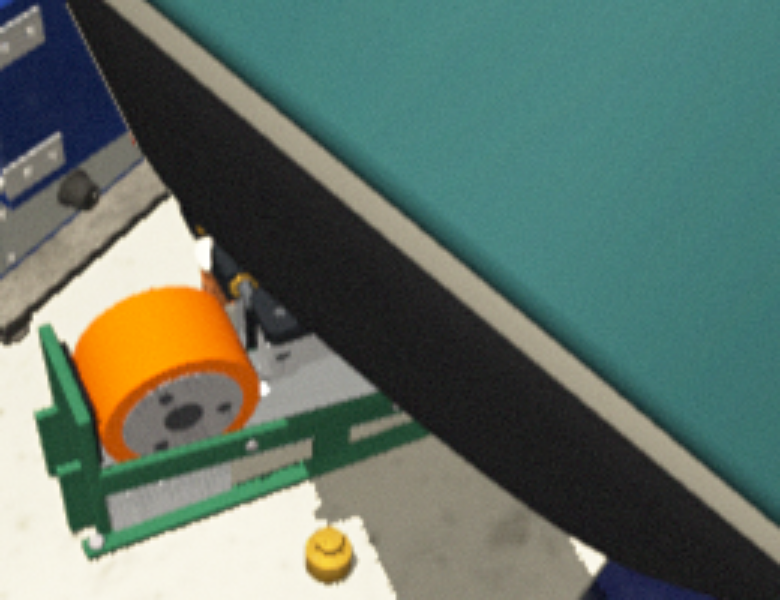

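The roller is up at the stop, with its near hub at crop (184,417). I'll compare that with the prediction, then back off down the slope, lift and look again.

```bash
python3 - <<'E'
from geo import *
for x,z in((.1045,.0837),(.0975,.089),(.085,.0881)): print((proj("scene",W(x,z,.027))[0]-[220,100])*3)
robot.move_linear(W(.025,.0875),.03)
robot.move_linear(W(-.02,.0875),.08)
robot.move_linear(W(-.02,.22),.12)
robot.move_ptp(W(-.17,.24),tool(1))
robot.pause(.5)
s=readout.get_state();print(s["time"],inr(s["ee_pos"]))
f=grab_frame("scene");cv2.imwrite("pics/s3.png",cv2.resize(f[100:300,220:480,::-1],None,fx=3,fy=3))
E
```

```text
[184.776411   412.05935951]
[196.58914892 401.88116212]
[218.61700464 395.19264347]
23.4333 [-1.69786331e-01  1.63704919e-05  2.39937610e-01]
```

View pics/s3.png

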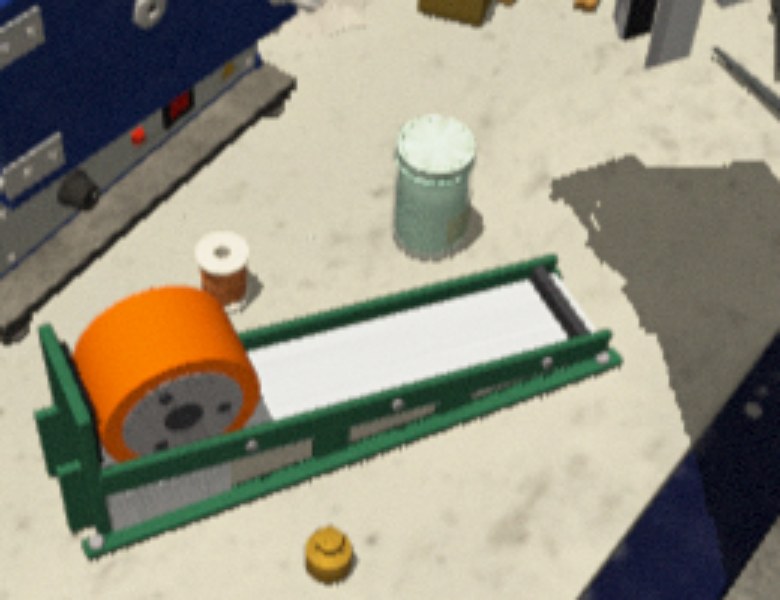

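The roller rests in the seat with its hub still at (184,417), matching the seated prediction. The jar, reel and weight are where they were, and the arm is clear.

```bash
python3 -c "
from rig import robot, readout, grab_frame, camera_info
print(robot.sign_off())"
```

```text
the job is handed in; nothing more can be done
None
```

I pushed the roller up the ramp in one slow, steady line until it dropped into the seat, where it rests against the stop; the jar, reel and weight look unmoved, and I handed the job in after about 23.5 s with the arm clear.

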